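# Set the grinder's tool-rest arm to length and lock it

## Robot

A 6-joint arm with a two-finger parallel gripper is mounted at the origin on the work surface. World frame = base frame: x ahead of the robot, y to its left, z up, the work surface at z = 0. Lengths are in m, angles in rad, forces in N, time in s.
With the tool pointing down it reaches from about 0.35 to 0.775 m from the base axis. Payload 7.3 kg.
Tool frame: the origin (TCP) lies at the very end of the fingers, on their centre line; the grasp point (between the pads) lies 19 mm behind it (robot.tcp_to_grasp is the z of the grasp point in the tool frame, in m); z points along the fingers, y is the line along which they close (so a half turn about z gives the same grasp; the last joint's range is limited). The gripper opens to 92 mm and grips with 3 to 60 N. Pads are 19 mm wide; open, the fingers measure 130 mm over their backs; the gripper's body (75 mm by 190 mm) begins 47 mm behind the grasp point.
Start: joints at [-1.301, 0.342, 1.524, -0, 1.275, -0.146], TCP at [0.212, -0.48, 0.227] pointing down, gripper open.
Joint ranges: [-2.53, 2.53], [-0.77, 2.02], [0.04, 2.7], [-1, 4.14], [0.28, 2.66], [-3.11, 3.11]. Speed limits (rad/s): [2.57, 2.57, 3.14, 3.14, 3.14, 3.14].

## Interface

Orientations are given as [roll, pitch, yaw] about the fixed x, y, z axes, in that order (R = Rz(yaw) Ry(pitch) Rx(roll)).
In Python, from cell import monitor, read_camera, get_calibration, job, robot gives the robot as it stands. The module is installed in compiled form; this text tells all that it offers.
- The arm moves only by the tool send_rows, never from a script. Its argument "targets" is a list of rows, each an object with "translation": the shift along the tool's x, y, z in cm, a list of three; "spin": the turn about the tool's z in degrees; "jaw": the opening, from 0 (shut) to 1 (fully open). A call has exactly 5 rows; each row is the pose to reach, as a shift and turn from the pose commanded when the call began, along the tool's axes at that moment; what a row does not reach only later rows make up. A row lasts 1/10 s, in which the tool goes at most 50 mm and 8.59 degrees, less where a joint would pass 70% of its speed; a pose out of reach is approached as far as the arm can. A call with a gripper value outside its range is refused whole. The fingers move at their own pace and stop on an object; "force" is the grip in N (left out, the last holds). Time passes only in rows, so rows that repeat a pose let the fingers close, or fill a call up. It gives the time, the measured TCP pose, the force, the opening and the grip force at its end, in the units of the state.
- monitor.observe(): the state, without advancing time (a new reading comes with each control period).
- read_camera(name): name is "scene" or "top"; returns (picture, depth): 384x512x3 uint8, red, green, blue; 384x512 float32, m along the optical axis (not along the pixel's ray), 0 where there is no reading.
- get_calibration(name): a dict with "intrinsics" (3x3 intrinsics, pixels), "origin" and "orientation" of the camera in the world. Camera axes: x right, y up, looking along -z (the intrinsics and any distortion apply to the point x, -y, -z); pixel columns grow to the right and rows downward; lengths in m; the calibration is good to about 2 mm. A picture is of the moment at which its call begins. get_calibration takes no time and is no camera call.
- job.hand_in(): hands the job in; it is judged then, once.
The state is a dict: "time": time; "qpos": joint angles; "qvel": joint speeds; "joint_efforts": joint torques, N m; "tool_pos": TCP position; "tool_rot": TCP orientation; "contact_force": force on the tool from outside, world axes, zero at the start; "torque": the same for the moment, N m; "opening": finger opening in m; "grip_force": force on a finger pad.
Only numpy, scipy, OpenCV 4.12 (cv2) and the standard library are available. Lean on these libraries where they do the work, as an engineer would, in place of code of your own. Each camera call takes 0.05 s, during which the arm holds its last target. There are 200 camera calls.

## Task

Press the stop button on the switch box fully down and let it come back up, then, with its cam lever still open, pull the grinder's spring-loaded sliding rest arm out until its pointer lines up with the tip of the index clip beside the rail. Holding the arm there, squeeze the cam lever fully closed against the fixed grip, and finish still gripping lever and fixed grip together with the pointer on the index: do not let go. Leave the index clip and the loose things around alone.

Things in the scene. Friction and masses are not known exactly. Their poses are not given: they have to be found in the camera images.
- stop_button (a joint): travel of the spring push button, m: 0 up, 0.006 fully down; full travel takes about 5 N and it springs back by itself
- stop_button_top (a point): centre of the top of the round grey push button, 34 mm across, standing 63 mm above the table on a grey switch box 80 x 100 x 45 mm; z is up
- grinder: red bench grinder and guide rail, bolted down. Origin: on the table under the middle of the 400 x 46 x 20 mm rail, which runs along the body's y; +y is the way the rest arm slides out, away from the wheel; z up. Wheel rim 210 mm from the origin to -y, grinder 275 mm high, motor beyond towards +x. Offsets in the other entries are along these axes
- rest_arm (a joint): how far the rest arm is pulled out along the rail, m, 0 (fully in, start) to 0.125. A spring pulls it in with 3 to 4 N, and it slides back in when released. Its pointer meets the index when this equals index_clip
- cam_lever (a joint): angle of the cam lever, rad: 0 fully closed (parallel to the fixed grip), up to 0.6 open; starts at 0.30 to 0.42. It rides on the rest arm on an upright pivot (at rest_arm 0: x = +8, y = -35 mm from the grinder's origin), points to +y and swings out to +x as it opens. It stays where it is left; about 6 N at 40 mm from the pivot turns it
- lever_plate (a point): point on the outer face of the cam lever's black hand plate, 45 mm from the pivot axis and 70 mm above the table; y runs along the plate. The plate is 8 mm thick, reaches 60 mm from the pivot, 48 to 96 mm above the table. Open 0.42, its outer face is 30 mm to +x of the rest arm's centreline beside grip_mid, 37 mm at 20 mm further to +y
- grip_mid (a point): middle of the grip, on the rest arm's centreline 70 mm above the table (arm's block ends at 45); at rest_arm 0 over the grinder's origin. The fixed grip, steel, 45 to 95 mm high, is a plate at x = -12 to -4, y = -36 to +24 mm from here, with an ear out to x = -55 at y = +20 to +28 which a finger on the -x side can push to +y. Lever closed, plate and lever are 24 mm wide, centred here
- pointer (a point): tip of the small steel pointer on the +x side of the rest arm's block, 34 mm above the table, 45 mm further to +y than grip_mid
- index_clip (a joint): where the index clip stands along the rail, m; to be left as it is
- clip_tip (a point): tip of the index clip's thin white tooth that marks the length; the clip is a 16 mm black block on a strip on the +x side of the rail, tooth 34 mm above the table; axes as the grinder's
- jar: loose jar, 60 mm across, 85 mm high; origin under its centre; to be left alone
- wrench: loose steel wrench lying on the table, about 180 mm long; to be left alone
- offcut: loose wood offcut 45 x 120 x 22 mm; origin under its centre; to be left alone
Not all that is in view belongs to the job. What is shaped like the part that bears stop_button but orange is not meant.

How it is judged:
On the way, in this order (a step that is already met when the one before it is completed fails the run):
1. the stop button is pressed fully down (value of joint stop_button above 0.0052 m), for 0.04 s.
2. the stop button is let up again (value of joint stop_button below 0.0015 m), for 0.1 s.
3. the rest arm's pointer is within 5 mm of the index and at rest, the cam lever still open (more than 0.12 rad) (y of pointer in the frame of clip_tip between -0.005 and 0.005 m and velocity of joint rest_arm between -0.02 and 0.02 m/s and value of joint cam_lever above 0.12 rad), for 0.2 s.
4. the cam lever is closed (less than 0.08 rad) with the pointer within 6 mm of the index (value of joint cam_lever below 0.08 rad and y of pointer in the frame of clip_tip between -0.006 and 0.006 m), for 0.2 s.
At the end, for the whole second after the job is handed in: the fingers still grip lever plate and fixed grip (more than 2 N on each), the cam lever is closed (less than 0.08 rad), the rest arm stands still with its pointer within 5 mm of the index clip's tip along the rail, and the stop button is up (y of pointer in the frame of clip_tip between -0.005 and 0.005 m and value of joint cam_lever below 0.08 rad and contact force between the fingers and cam_lever_c1 above 2 N and contact force between the fingers and rest_arm_c2 above 2 N and velocity of joint rest_arm between -0.01 and 0.01 m/s and value of joint stop_button below 0.0015 m); the arm keeps its last pose, push and grip.
It fails at once if the index clip is moved more than 4 mm (distance of clip_tip from where it was at the start of the episode above 0.004 m).
It fails at once if the jar, wrench or offcut is moved more than 30 mm (distance of any of jar, wrench, offcut from where it was at the start of the episode above 0.03 m).
It also fails if it takes over 45 s, if anything falls off the work surface, if the arm or the gripper's body presses on something with over 40 N, if the wrist force passes 120 N, or if a joint passes its speed limit or range.

## Working session

There is one attempt and no reset: what is moved stays moved. The work goes in short steps, Python scripts to look and compute and a tool call to move; the robot and the scene stay as the last step left them, time stands still between calls to the robot, and variables do not carry over. Pictures are saved under pics/ and viewed, at most 10 in all, crops included, and the job is handed in when it is done.

Besides the shell and the picture viewer there is one more tool, called after "Emit:" as a command line: name --argument value ..., lists and objects as JSON in quotes. send_rows: Moves the arm, as the interface text tells. Its arguments: {"type":"object","properties":{"targets":{"type":"array"},"force":{"type":"number"}},"required":["targets"]}

```bash
mkdir -p pics
cat > h.py <<'E'
import numpy as np, cv2
from cell import monitor, read_camera, get_calibration, job, robot
from scipy.spatial.transform import Rotation as Ro
def cal(n):
    c=get_calibration(n); o=np.array(c["orientation"],float)
    R=o if o.shape==(3,3) else (Ro.from_euler('xyz',o).as_matrix() if o.size==3 else None)
    return np.array(c["intrinsics"]),np.array(c["origin"]),R
def pts(n,d):
    K,o,R=cal(n); v,u=np.mgrid[:d.shape[0],:d.shape[1]]
    return np.stack([(u-K[0,2])/K[0,0]*d,-(v-K[1,2])/K[1,1]*d,-d],-1)@R.T+o
def atz(n,u,v,z):
    K,o,R=cal(n); r=R@np.array([(u-K[0,2])/K[0,0],-(v-K[1,2])/K[1,1],-1]); return o+r*(z-o[2])/r[2]
E
python3 - <<'E'
from h import *
print(get_calibration("scene"),get_calibration("top"))
ims=[]
for n in("scene","top"):
    p,d=read_camera(n); np.savez(n,p=p,d=d); cv2.imwrite(f"pics/{n}0.png",cv2.resize(p[:,:,::-1],(800,600),interpolation=cv2.INTER_CUBIC))
print(monitor.observe())
E
```

```text
{'intrinsics': array([[400.95029829,   0.        , 256.17699436],
       [  0.        , 400.95029829, 184.06518766],
       [  0.        ,   0.        ,   1.        ]]), 'origin': array([ 1.24181979, -0.19814824,  0.81430891]), 'orientation': array([ 0.77665489, -0.00777465,  1.15129829])} {'intrinsics': array([[381.2403123 ,   0.        , 259.04335191],
       [  0.        , 381.2403123 , 195.08965958],
       [  0.        ,   0.        ,   1.        ]]), 'origin': array([0.36081961, 0.113676  , 1.01711127]), 'orientation': array([ 0.20377247, -0.00409455, -1.49473938])}
{'time': 0.1, 'qpos': array([-1.30100526e+00,  3.42654771e-01,  1.52490601e+00,  1.27973332e-05,
        1.27538981e+00, -1.46002678e-01]), 'qvel': array([-0.00128071, -0.00101361, -0.00274197, -0.00050344,  0.00094625,
       -0.0014203 ]), 'joint_efforts': array([ 2.19880807e-03, -4.32003415e+01, -2.44696140e+01,  7.19013694e-02,
        5.25698299e-02, -4.64783079e-05]), 'tool_pos': array([ 0.21198373, -0.47991456,  0.22611896]), 'tool_rot': array([-3.14025094e+00, -2.09666840e-04,  4.15789870e-01]), 'contact_force': array([ 1.03901912,  0.26120207, -0.1833163 ]), 'torque': array([ 0.04097664, -0.01432153,  0.01809895]), 'grip_force': 0.0, 'opening': 0.09220903228008434}
```

View pics/scene0.png

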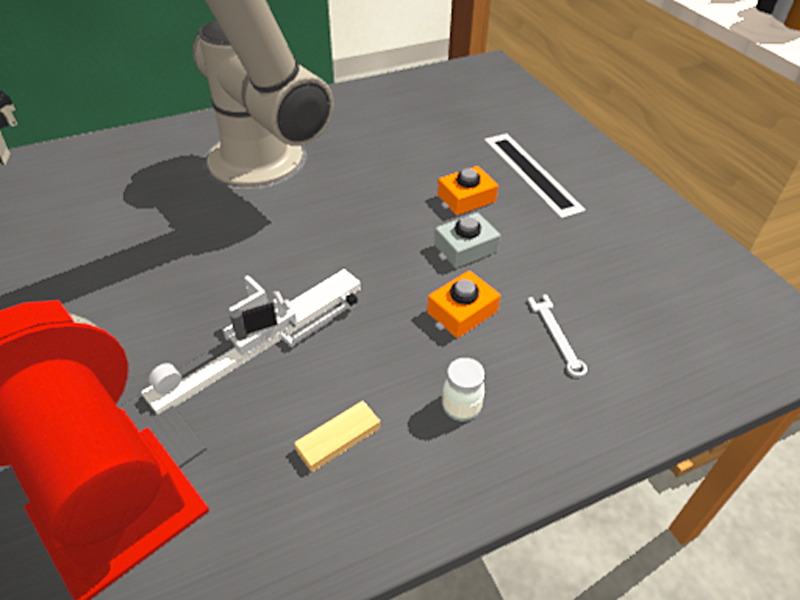

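View pics/top0.png

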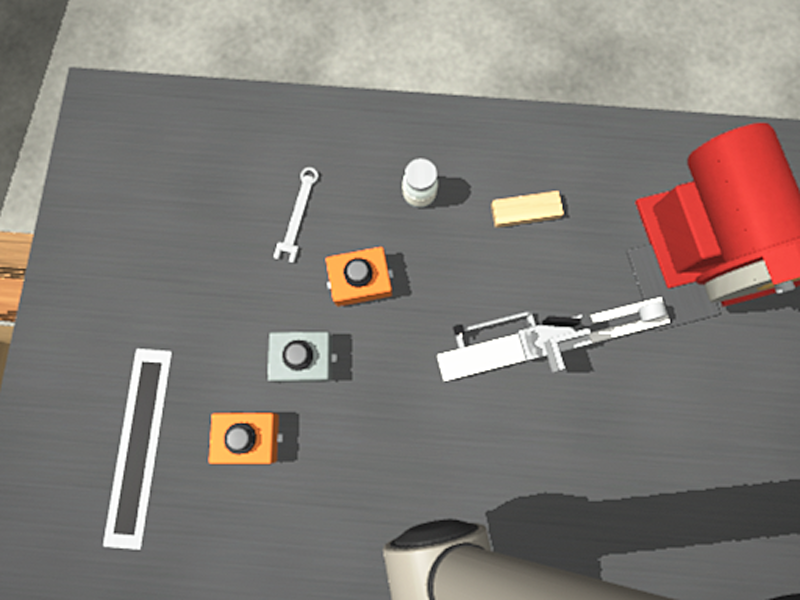

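The grey switch box is at (297,355) in the top view and (467,238) in the scene view. The two orange boxes, at top (358,272) and (240,438), are decoys. The rail runs from (440,367) to (668,310), with the index clip near (459,333). I'll confirm these in one enlarged crop.

Run:
```python
from h import *
t=np.load("top.npz"); s=np.load("scene.npz")
a=cv2.resize(t["p"][185:250,270:435,::-1],None,fx=4.8,fy=4.8,interpolation=cv2.INTER_CUBIC)
b=cv2.resize(s["p"][165:235,135:240,::-1],None,fx=4,fy=4,interpolation=cv2.INTER_CUBIC)
c=cv2.resize(t["p"][205:252,165:220,::-1],None,fx=5,fy=5,interpolation=cv2.INTER_CUBIC)
m=np.zeros((600,800,3),np.uint8); m[:a.shape[0],:a.shape[1]]=a[:, :800]; m[315:315+280,:420]=b; m[315:315+c.shape[0],430:430+c.shape[1]]=c
cv2.imwrite("pics/c1.png",m)
P=pts("top",t["d"]); 
for n,(u,v) in dict(btn=(190,227),box=(175,222),box2=(206,240)).items(): print(n,P[v,u].round(4))
# rail fit: points with z 15-25mm near rail
m=(P[...,2]>.015)&(P[...,2]<.024); m[:185]=0;m[245:]=0;m[:,:278]=0;m[:,432:]=0
q=P[m]; 
r=cv2.minAreaRect(q[:,:2].astype(np.float32)*1000); print(r,cv2.boxPoints(r),m.sum())
mb=(np.abs(P[...,2]-.063)<.004); mb[:205]=0;mb[252:]=0;mb[:,:165]=0;mb[:,220:]=0
print("btn",P[mb].mean(0),mb.sum(),np.ptp(P[mb],axis=0))
w=(P[...,2]>.085)&(P[...,2]<.102); w[:185]=0;w[245:]=0;w[:,:320]=0;w[:,400:]=0
for v,u in np.argwhere(w)[::3]: print((u,v),P[v,u].round(3),end=" ")
```

```text
btn [0.4627 0.2912 0.064 ]
box [0.4745 0.3343 0.0459]
box2 [0.435  0.2507 0.0434]
((542.57177734375, -127.40988159179688), (78.56888580322266, 400.056396484375), 18.358905792236328) [[ 442.28427    50.063957]
 [ 568.28937  -329.63043 ]
 [ 642.85925  -304.88373 ]
 [ 516.8542     74.81067 ]] 1496
btn [0.46295755 0.29171286 0.06476031] 115 [0.04013432 0.03652673 0.00780897]
(np.int64(374), np.int64(202)) [ 0.554 -0.158  0.1  ] (np.int64(377), np.int64(202)) [ 0.556 -0.166  0.098] (np.int64(353), np.int64(203)) [ 0.55  -0.108  0.092] (np.int64(356), np.int64(203)) [ 0.55  -0.115  0.095] (np.int64(359), np.int64(203)) [ 0.55  -0.122  0.098] (np.int64(362), np.int64(203)) [ 0.551 -0.13   0.093] (np.int64(373), np.int64(203)) [ 0.552 -0.156  0.097] (np.int64(376), np.int64(203)) [ 0.552 -0.163  0.1  ] (np.int64(351), np.int64(204)) [ 0.545 -0.102  0.098] (np.int64(354), np.int64(204)) [ 0.547 -0.11   0.095] (np.int64(357), np.int64(204)) [ 0.547 -0.118  0.094] (np.int64(360), np.int64(204)) [ 0.548 -0.125  0.096] (np.int64(363), np.int64(204)) [ 0.549 -0.133  0.094] (np.int64(366), np.int64
[... 3973 characters left out ...]
np.int64(356), np.int64(228)) [ 0.488 -0.117  0.092] (np.int64(359), np.int64(228)) [ 0.488 -0.124  0.096] (np.int64(357), np.int64(229)) [ 0.486 -0.12   0.091] (np.int64(356), np.int64(230)) [ 0.484 -0.118  0.088] (np.int64(359), np.int64(230)) [ 0.484 -0.125  0.093] (np.int64(358), np.int64(231)) [ 0.481 -0.122  0.095] (np.int64(356), np.int64(232)) [ 0.479 -0.119  0.086] (np.int64(359), np.int64(232)) [ 0.478 -0.124  0.096] (np.int64(358), np.int64(233)) [ 0.476 -0.122  0.092] (np.int64(357), np.int64(234)) [ 0.474 -0.121  0.089] (np.int64(360), np.int64(234)) [ 0.474 -0.127  0.092] (np.int64(359), np.int64(235)) [ 0.471 -0.124  0.095] (np.int64(358), np.int64(236)) [ 0.469 -0.122  0.094]
```

View pics/c1.png

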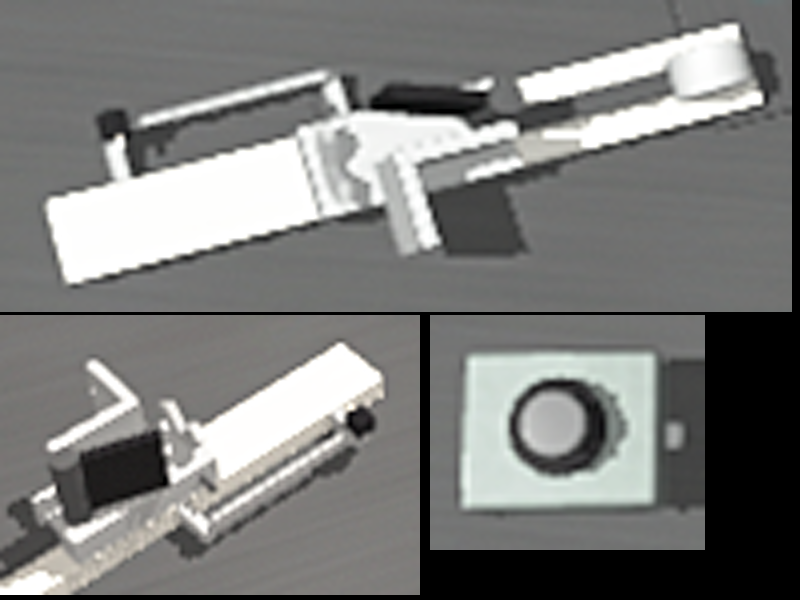

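The crop shows the button cap at crop (553,423), which is about (0.463, 0.291, 0.064) in the world and matches the 63 mm height. The index clip is the black block at crop (113,125), with its white tooth just below. The rail measures 400 mm and is yawed 18.4°, as expected. I'll start moving towards the button.

Emit:
send_rows --targets '[{"translation": [3.8,-2.8,0],"spin": -8,"jaw": 0},{"translation": [7.6,-5.6,0],"spin": -16,"jaw": 0},{"translation": [11.4,-8.4,0],"spin": -24,"jaw": 0},{"translation": [15.2,-11.2,0],"spin": -32,"jaw": 0},{"translation": [19,-14,0],"spin": -40,"jaw": 0}]'

```text
time: 0.6
tool_pos: [0.3298, -0.2736, 0.2265]
tool_rot: [-3.141, -0.0, 1.119]
contact_force: [0.5, -0.3, -0.9]
opening: 0.0563
grip_force: 0.0
```

Run:
```python
from h import *
cr=lambda x,y:(270+x/4.8-.4,185+y/4.8-.4)
L1=atz("top",*cr(47,200),.02);L2=atz("top",*cr(72,283),.02);R1=atz("top",*cr(740,25),.02);R2=atz("top",*cr(765,105),.02)
a=(L1+L2)/2;b=(R1+R2)/2;o=(a+b)/2;yy=(a-b)/np.linalg.norm(a-b)
print("corners",[x[:2].round(4) for x in(L1,L2,R1,R2)],"len",np.linalg.norm(a-b),"w",np.linalg.norm(L1-L2),"o",o.round(4),"yaw",np.arctan2(-yy[0],yy[1]))
X=np.array([yy[1],-yy[0],0])
for n,p in dict(tooth=(118,165),blk=(113,125),ptr=(338,100),strip=(325,75)).items():
    w=atz("top",*cr(*p),.034)-o; print(n,w@X,w@yy)
for n,p in dict(tooth=(340,425),blk=(360,418),ptr=(203,533)).items():
    w=atz("scene",135+p[0]/4-.4,165+(p[1]-315)/4-.4,.034)-o; print("s",n,w@X,w@yy)
t=np.load("top.npz");s=np.load("scene.npz")
A=cv2.resize(t["p"][195:228,285:350,::-1],None,fx=12,fy=12,interpolation=cv2.INTER_CUBIC)
B=cv2.resize(s["p"][180:226,175:235,::-1],None,fx=10,fy=4.3*0+10,interpolation=cv2.INTER_CUBIC)[:]
B=cv2.resize(s["p"][182:224,178:238,::-1],None,fx=4.7,fy=4.7,interpolation=cv2.INTER_CUBIC)
m=np.zeros((600,800,3),np.uint8);m[:A.shape[0],:A.shape[1]]=A;m[400:400+B.shape[0],:B.shape[1]]=B[:200]
cv2.imwrite("pics/c2.png",m)
```

```text
corners [array([0.4873, 0.0656]), array([0.4432, 0.0491]), array([ 0.615 , -0.3143]), array([ 0.5705, -0.3276])] len 0.39925642808999545 w 0.0470446071965152 o [ 0.529  -0.1318  0.02  ] yaw 0.32491445767808125
tooth 0.030988716936017742 0.15942018825416876
blk 0.05282495579608881 0.1562571602781096
ptr 0.03597037681213248 0.03347664980192775
strip 0.05104458764135768 0.03637968111808339
s tooth 0.05093529204593612 0.14074906787175728
s blk 0.05492121301078432 0.1547516734674111
s ptr 0.06573080384727277 0.018507009630762426
```

View pics/c2.png

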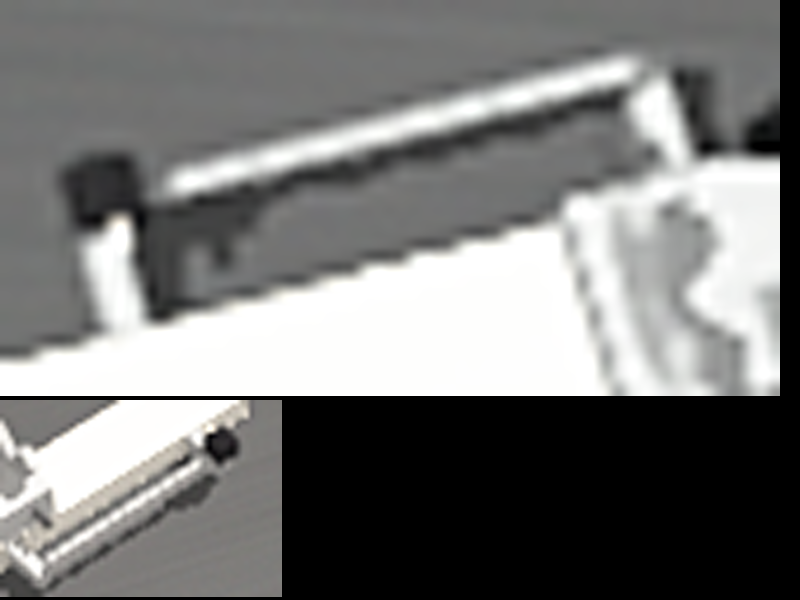

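The crop shows the strip with a white piece at each end: A(110,270), next to the black clip, and A(665,120). Depth will tell me which pieces are at tooth or pointer height.

Run:
```python
from h import *
t=np.load("top.npz");s=np.load("scene.npz")
o=np.array([.528,-.132,0]);y=np.array([-np.sin(.3225),np.cos(.3225),0]);X=np.array([y[1],-y[0],0])
for n in("top","scene"):
    D=(t if n=="top" else s)["d"];P=pts(n,D)-o; x_=P@X*1e3;y_=P@y*1e3;z_=P[...,2]*1e3
    print(n)
    g={}
    for a,b,c in zip(x_.ravel(),y_.ravel(),z_.ravel()):
        if 14<a<66 and 20<b<185: g.setdefault((int(a//4)*4,int(b//5)*5),[]).append(c)
    print("     "+" ".join(f"{b:3d}" for b in range(20,185,5)))
    for a in range(64,11,-4): print(f"{a:4d} "+" ".join(f"{max(g[(a,b)]):3.0f}" if (a,b) in g else "  ." for b in range(20,185,5)))
```

```text
top
      20  25  30  35  40  45  50  55  60  65  70  75  80  85  90  95 100 105 110 115 120 125 130 135 140 145 150 155 160 165 170 175 180
  64  -1   2  -0  -1   .  -2  -0  -0   .  -2  -0  -0  -1   .  -1   0  -6   2  -0   1  -2   0  -0  -1  -1   .  -0  -0   0  -2   1   .   1
  60   0   0   0   0   0  -0   3  -0   1   0  -2   2  -2   0  -2  -0  -1   0   2  -1   1   1   2   1   .   .   .   .  -0   0   0   2  -1
  56  -1   1   1   1  -1  -2  -4  -1  -2  -1   1  -2   3  -2   0  -3   0  -2   1  -1  -2   1   1  -1  -0  35  34  40  37  -1   1  -2   2
  52  16   .  20   .  25  27  25  24  22  26  23  24  24  27   .  25  25  25   .  25  25  28  26  23  26  38  35  36  38  -0  -1   0   0
  48   .  19  24  27  24  28  24  23  27  23  27  24  18  25  26  27  27  29  26  26  25  27  27  22  23  36  38  34  37   2  -1   0  -2
  44   .  17  20  -1  -0  -1   2   1  -2  -1   2  -1  -0  -0   0   0  -1  -1   2  -3  -1  -4   2   2   1  38  38  37  38   0   0   0   1
  40   .  20  19  -1   1   1   1  -0   1   0  -0   2   0   0   0   2  -2  -0  -4   0  -0   1  -1  -1   4  -0  18  38   1   1  -0   1  -2

[... 2319 characters left out ...]
  .   .   .  -1
  28  96  44  39  40  45  45  45  44  10  19  17  15  22   4  20   2  21  14   2  -2   7  -1  -1  -0   1  -2  20  19   .   .   .   .   .
  24  28  46  45  46  47  61  63  45  20  16  20  17  20  23  22  18  21  20  20  18  17  18  21  17  19  17  20  19  20  22  18  17  19
  20   .  44  45  44  46  61  70  44  20  19  21  20  18  21  20  21  20  22  20  20  21  20  18  20  19  19  18  21  20  18  22  18  22
  16   .   .  46  46  45  68  68  45   .  19   .  19  22  20  20  21  20  21  20  22  20  21  22  21  20  19  22  20  20  20  22   .  20
  12   .   .  43   .   .  63  67  43   .  22  18  21  19  21   .   .  20  21  16  19  22  18  20   .  20  19   .   .  22  19  21  19  21
```

Emit:
send_rows --targets '[{"translation": [4.0,0,0],"spin": -8,"jaw": 0},{"translation": [8,0,0],"spin": -16,"jaw": 0},{"translation": [12.5,0,0],"spin": -24,"jaw": 0},{"translation": [17,0,0],"spin": -32,"jaw": 0},{"translation": [22,0,0],"spin": -40,"jaw": 0}]'

```text
time: 1.1
tool_pos: [0.4267, -0.0765, 0.2266]
tool_rot: [-3.141, 0.0, 1.817]
contact_force: [1.0, 0.2, -0.3]
opening: 0.0163
grip_force: 0.0
```

Emit:
send_rows --targets '[{"translation": [4.2,1.5,0],"spin": -1,"jaw": 0},{"translation": [8.4,3,0],"spin": -2,"jaw": 0},{"translation": [12.6,4.5,0],"spin": -3,"jaw": 0},{"translation": [16.8,6,0],"spin": -4,"jaw": 0},{"translation": [21,7.5,0],"spin": -4.3,"jaw": 0}]'

```text
time: 1.6
tool_pos: [0.4487, 0.1457, 0.2265]
tool_rot: [-3.141, 0.0, 1.888]
contact_force: [0.3, -1.0, 0.8]
opening: 0.0008
grip_force: 0.0
```

Run:
```python
from h import *
t=np.load("top.npz");s=np.load("scene.npz")
o=np.array([.528,-.132,0]);y=np.array([-np.sin(.3225),np.cos(.3225),0]);X=np.array([y[1],-y[0],0])
for n,S in(("top",t),("scene",s)):
    P=pts(n,S["d"])-o; x_=P@X*1e3;y_=P@y*1e3;z_=P[...,2]*1e3
    for nm,m in dict(ptr=(z_>29)&(z_<42)&(x_>29)&(x_<45)&(y_>30)&(y_<60),clip=(z_>29)&(z_<42)&(x_>29)&(x_<70)&(y_>130)&(y_<175)).items():
        print(n,nm,len(y_[m]),"x",np.percentile(x_[m],[0,50,100]).round(1),"y",np.percentile(y_[m],[0,10,50,90,100]).round(1))
        for v,u in np.argwhere(m):
            if nm=="ptr" or x_[v,u]<(47 if n=="top" else 51): print((int(u),int(v)),x_[v,u].round(1),y_[v,u].round(1),z_[v,u].round(0),int(S["p"][v,u].mean()),end="; ")
        print()
```

```text
top ptr 7 x [29.  32.5 38.8] y [43.5 44.3 45.3 46.4 46.4]
(335, 206) 38.8 46.4 33.0 107; (336, 206) 37.6 44.8 37.0 114; (336, 207) 35.3 45.2 35.0 109; (336, 208) 32.5 46.4 37.0 101; (337, 208) 32.0 43.5 36.0 108; (336, 209) 30.6 45.9 32.0 92; (337, 209) 29.0 45.3 40.0 105; 
top clip 40 x [40.7 51.7 59.8] y [146.6 148.  155.1 161.3 162.5]
(294, 213) 46.8 155.8 35.0 193; (295, 213) 45.9 153.5 36.0 203; (296, 213) 45.1 151.2 38.0 21; (297, 213) 45.0 148.0 34.0 53; (292, 214) 45.6 161.5 34.0 116; (293, 214) 44.8 159.1 35.0 161; (294, 214) 44.9 155.8 30.0 255; (295, 215) 40.7 155.0 38.0 253; 
scene ptr 21 x [29.1 30.2 42.4] y [31.7 34.2 43.6 47.2 53. ]
(187, 203) 31.3 50.0 42.0 154; (186, 204) 30.9 46.9 40.0 157; (185, 205) 29.1 44.5 36.0 106; (186, 205) 29.3 47.2 34.0 135; (188, 205) 29.2 53.0 30.0 161; (183, 206) 30.2 37.8 38.0 161; (186, 206) 33.4 44.5 36.0 92; (187, 206) 35.3 46.3 36.0 133; (181, 207) 30.2 31.7 39.0 160; (182, 207) 30.1 34.5 37.0 160; (184, 207) 29.5 40.5 32.0 139; (185, 207) 29.5 43.3 30.0 133; (186, 207) 34.8 43.3 34.0 103; (187, 207) 39.4 43.6 38.0 82; (188, 207) 40.0 46.2 36.0 129; (182, 208) 29.6 34.2 33.0 154; (183, 208) 29.7 37.0 31.0 145; (187, 208) 38.7 43.5 33.0 80; (188, 208) 41.3 45.0 34.0 83; (182, 209) 29.6 33.7 29.0 173; (188, 209) 42.4 43.9 32.0 148; 
scene clip 39 x [45.7 58.5 64.7] y [146.8 147.9 153.7 160.  162. ]
(222, 188) 45.7 153.9 36.0 246; (223, 188) 48.9 154.9 38.0 200; (224, 188) 49.9 157.4 37.0 68; (222, 189) 45.7 153.7 32.0 44; (223, 189) 49.6 154.2 35.0 25; (221, 190) 48.1 148.4 34.0 118; (221, 191) 48.7 147.7 31.0 112;
```

Both cameras agree: the tooth is at rail y ≈ 154.6 mm and the pointer at ≈ 45 mm, so the index is about 0.1095 m. Next, go above the button and press it.

Emit:
send_rows --targets '[{"translation": [4.5,2,0],"spin": 0,"jaw": 0},{"translation": [9,4,2],"spin": 0,"jaw": 0},{"translation": [13.4,5.9,5],"spin": 0,"jaw": 0},{"translation": [13.4,5.9,9.5],"spin": 0,"jaw": 0},{"translation": [13.4,5.9,13],"spin": 0,"jaw": 0}]'

```text
time: 2.1
tool_pos: [0.4621, 0.2911, 0.0938]
tool_rot: [-3.14, 0.0, 1.89]
contact_force: [0.6, -0.6, -0.8]
opening: 0.0004
grip_force: 0.0
```

Emit:
send_rows --targets '[{"translation": [0,0,1.5],"spin": 0,"jaw": 0},{"translation": [0,0,2.8],"spin": 0,"jaw": 0},{"translation": [0,0,3.4],"spin": 0,"jaw": 0},{"translation": [0,0,3.8],"spin": 0,"jaw": 0},{"translation": [0,0,4.0],"spin": 0,"jaw": 0}]'

```text
time: 2.6
tool_pos: [0.4631, 0.2894, 0.0605]
tool_rot: [3.141, -0.0, 1.887]
contact_force: [-16.1, -5.9, 42.9]
opening: 0.0006
grip_force: 21.1
```

Run:
```python
from h import *
s=monitor.observe();print(s["tool_pos"],s["contact_force"],s["torque"],s["qvel"].round(3))
ims=[]
for n in("scene","top"):
    p,d=read_camera(n); np.savez(n+"1",p=p,d=d)
    u0,v0=(270,100) if n=="scene" else (150,190)
    ims.append(cv2.resize(p[v0:v0+80,u0:u0+70,::-1],None,fx=5.6,fy=5.6,interpolation=cv2.INTER_CUBIC))
s=monitor.observe();print(s["tool_pos"],s["contact_force"])
cv2.imwrite("pics/b1.png",np.hstack(ims))
```

```text
[0.46306227 0.28943992 0.06049114] [-16.09609374  -5.91269788  42.89864677] [-1.13502291  2.58310182 -0.017903  ] [ 0.     0.001  0.011 -0.002 -0.02   0.   ]
[0.46300986 0.28941885 0.06077453] [-13.15840539  -5.70368221  29.21431772]
```

View pics/b1.png

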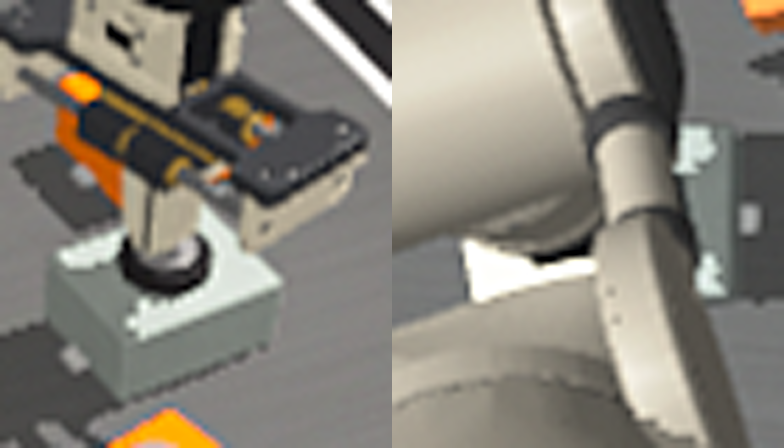

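The scene crop shows the closed fingers at (160,240) standing on the cap and probably overlapping the black collar. The cap is still visible on their right at (185,250). I'll check the collar heights.

Run:
```python
from h import *
for n in("top","scene"):
    S=np.load(n+".npz");P=pts(n,S["d"])*1e3;g={};c={}
    I=S["p"].mean(2)
    for p,i in zip(P.reshape(-1,3),I.ravel()):
        if 434<p[0]<494 and 262<p[1]<322: k=(int((p[0]-434)//4),int((p[1]-262)//4)); g.setdefault(k,[]).append(p[2]); c.setdefault(k,[]).append(i)
    print(n,"cols y=264..320")
    for a in range(14,-1,-1): print(f"{436+4*a} "+" ".join((f"{np.median(g[(a,b)]):3.0f}/{np.mean(c[(a,b)]):<3.0f}" if (a,b) in g else "   .   ") for b in range(15)))
```

```text
top cols y=264..320
492  43/209  44/209  45/209  41/207  43/217  45/196  46/197  46/211  44/178  43/211  44/210  43/219  47/217  41/218  45/215
488  44/212  44/214  47/188  43/148  43/125  45/103  56/35   56/31   57/35   55/37   45/136  44/184  44/212  45/219  44/214
484  42/215  43/163  43/137  44/109  57/48   54/44   56/49   55/45   57/56   55/49   56/37   47/70   44/163  44/217  41/220
480  43/195  44/115  44/114  53/64   55/49   54/62   55/75   61/139  56/135  57/128  54/119  55/56     .     44/180  44/218
476  44/158  45/124  49/79   55/36   57/36   65/140  66/169  66/178  65/179  67/182  63/188  56/112  55/62   40/81   44/204
472  43/135  48/112  56/31   58/36   66/140  66/172  65/173  66/174  66/175  65/180    .     57/163  56/88   55/57   45/179
468  43/123  46/111  57/24   60/48   65/160  68/174  68/174  65/176  65/177  67/181  64/188  64/195  57/105  56/62   46/183
464  42/120  50/79   57/27   54/44   67/170  66/175  65/175  66/178  66/181  68/184  66/190  66/199  58/138  54/43   43/180
460  45/133  49/87   53/32   62/66   65/138  64/179  66/178  64/180  66/183  66/187  67/
[... 1961 characters left out ...]
  66/181  67/181  68/178  66/181  66/182  67/188    .       .       .       .   
452  45/160  44/112  43/111  56/16   56/37     .       .     66/173  65/192    .       .       .       .       .       .   
448  42/209    .     46/134    .     56/28     .       .       .       .       .       .       .       .       .       .   
444  44/219  42/214  43/195    .       .       .     54/98     .       .       .       .       .       .       .       .   
440  44/215  44/217    .     43/214  45/137    .       .       .       .       .       .       .       .       .       .   
436  47/218    .     44/218  43/225  45/227  46/188    .       .       .       .       .       .       .       .     45/201
```

Emit:
send_rows --targets '[{"translation": [0,0,-1],"spin": 0,"jaw": 0},{"translation": [0,0,-2],"spin": 0,"jaw": 0},{"translation": [0,0,-3],"spin": 0,"jaw": 0.4},{"translation": [0,0,-3],"spin": 0,"jaw": 0.4},{"translation": [0,0,-3],"spin": 0,"jaw": 0.4}]'

```text
time: 3.2
tool_pos: [0.4636, 0.2895, 0.0868]
tool_rot: [3.141, 0.0, 1.887]
contact_force: [-0.0, 0.4, -0.6]
opening: 0.0196
grip_force: 0.0
```

Emit:
send_rows --targets '[{"translation": [0.1,-2.8,0],"spin": 0,"jaw": 0.4},{"translation": [0.1,-2.8,0],"spin": 0,"jaw": 0.4},{"translation": [0.1,-2.8,1.0],"spin": 0,"jaw": 0.4},{"translation": [0.1,-2.8,2.0],"spin": 0,"jaw": 0.4},{"translation": [0.1,-2.8,2.3],"spin": 0,"jaw": 0.4}]'

```text
time: 3.7
tool_pos: [0.437, 0.2818, 0.0623]
tool_rot: [-3.141, 0.0, 1.887]
contact_force: [0.2, 0.1, 3.7]
opening: 0.0366
grip_force: 2.1
```

Emit:
send_rows --targets '[{"translation": [0,0,0.1],"spin": 0,"jaw": 0.4},{"translation": [0,0,0.2],"spin": 0,"jaw": 0.4},{"translation": [0,0,0.3],"spin": 0,"jaw": 0.4},{"translation": [0,0,0.3],"spin": 0,"jaw": 0.4},{"translation": [0,0,0.3],"spin": 0,"jaw": 0.4}]'

```text
time: 4.2
tool_pos: [0.437, 0.2818, 0.0612]
tool_rot: [3.14, 0.0, 1.887]
contact_force: [0.3, -1.4, 4.9]
opening: 0.0368
grip_force: 2.5
```

Emit:
send_rows --targets '[{"translation": [0,0,0.1],"spin": 0,"jaw": 0.4},{"translation": [0,0,0.2],"spin": 0,"jaw": 0.4},{"translation": [0,0,0.3],"spin": 0,"jaw": 0.4},{"translation": [0,0,0.3],"spin": 0,"jaw": 0.4},{"translation": [0,0,0.3],"spin": 0,"jaw": 0.4}]'

```text
time: 4.7
tool_pos: [0.4372, 0.2819, 0.0606]
tool_rot: [3.139, 0.0, 1.887]
contact_force: [-6.4, -3.8, 27.0]
opening: 0.0365
grip_force: 13.2
```

The button bottoms at z ≈ 0.061 after a 5 N travel, so it was fully pressed. Now lift and move to the grip.

Emit:
send_rows --targets '[{"translation": [0,0,-4],"spin": -0.4,"jaw": 0.8},{"translation": [-0.5,0,-8.5],"spin": -0.4,"jaw": 0.8},{"translation": [-5,-0.5,-9.5],"spin": -0.4,"jaw": 0.8},{"translation": [-9.5,-1,-9.5],"spin": -0.4,"jaw": 0.8},{"translation": [-14,-1.5,-9.5],"spin": -0.4,"jaw": 0.8}]'

```text
time: 5.2
tool_pos: [0.4657, 0.1428, 0.1532]
tool_rot: [3.141, 0.0, 1.895]
contact_force: [0.4, 0.4, -1.0]
opening: 0.071
grip_force: 0.0
```

Emit:
send_rows --targets '[{"translation": [-4.7,-0.5,0],"spin": 0,"jaw": 0.8},{"translation": [-9.4,-1,0],"spin": 0,"jaw": 0.8},{"translation": [-14.1,-1.5,0],"spin": 0,"jaw": 0.8},{"translation": [-18.8,-2,0],"spin": 0,"jaw": 0.8},{"translation": [-22,-2.3,0],"spin": 0,"jaw": 0.8}]'

```text
time: 5.7
tool_pos: [0.5139, -0.0748, 0.1524]
tool_rot: [-3.141, 0.0, 1.892]
contact_force: [0.8, 1.3, 0.4]
opening: 0.0733
grip_force: 0.0
```

Emit:
send_rows --targets '[{"translation": [-3,-0.2,0],"spin": 0,"jaw": 0.8},{"translation": [-5.5,-0.4,0],"spin": 0,"jaw": 0.8},{"translation": [-5.5,-0.4,2],"spin": 0,"jaw": 0.8},{"translation": [-5.5,-0.4,4],"spin": 0,"jaw": 0.8},{"translation": [-5.5,-0.4,4],"spin": 0,"jaw": 0.8}]'

```text
time: 6.2
tool_pos: [0.5255, -0.1248, 0.11]
tool_rot: [-3.137, -0.004, 1.893]
contact_force: [-0.7, 0.6, -0.4]
opening: 0.0735
grip_force: 0.0
```

Run:
```python
from h import *
p,d=read_camera("scene"); np.savez("scene2",p=p,d=d)
cv2.imwrite("pics/g1.png",cv2.resize(p[130:240,110:256,::-1],None,fx=5.4,fy=5.4,interpolation=cv2.INTER_CUBIC))
s=monitor.observe();print(s["tool_pos"],s["contact_force"])
```

```text
[ 0.5265018  -0.12497615  0.11157521] [0.39980151 0.03490321 0.78151951]
```

View pics/g1.png

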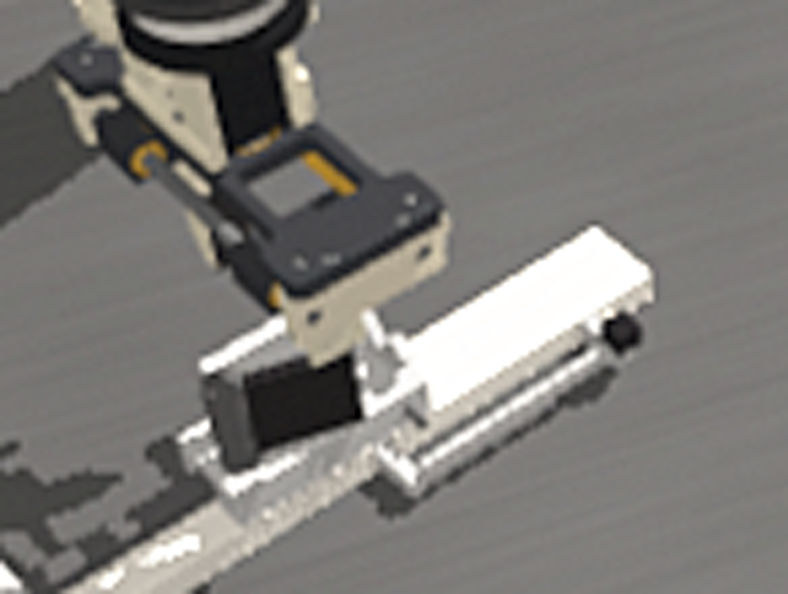

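The crop shows the +x finger tip at (315,345), just above and outside the black lever plate at (305,400). The ear is behind it at (375,340). Descend.

Emit:
send_rows --targets '[{"translation": [-0.3,0,1.0],"spin": 0,"jaw": 0.8},{"translation": [-0.3,0,2.0],"spin": 0,"jaw": 0.8},{"translation": [-0.3,0,2.5],"spin": 0,"jaw": 0.8},{"translation": [-0.3,0,3.0],"spin": 0,"jaw": 0.8},{"translation": [-0.3,0,3.0],"spin": 0,"jaw": 0.8}]'

```text
time: 6.75
tool_pos: [0.5282, -0.1279, 0.0821]
tool_rot: [-3.141, -0.001, 1.894]
contact_force: [0.1, 0.2, 0.3]
opening: 0.0739
grip_force: 0.0
```

Emit:
send_rows --targets '[{"translation": [0,0,0.7],"spin": 0,"jaw": 0.8},{"translation": [0,0,1.4],"spin": 0,"jaw": 0.8},{"translation": [0,0,2.0],"spin": 0,"jaw": 0.8},{"translation": [0,0,2.6],"spin": 0,"jaw": 0.8},{"translation": [0,0,2.6],"spin": 0,"jaw": 0.8}]'

```text
time: 7.25
tool_pos: [0.5279, -0.128, 0.0557]
tool_rot: [-3.14, -0.001, 1.894]
contact_force: [0.4, 0.7, -0.1]
opening: 0.0733
grip_force: 0.0
```

Emit:
send_rows --targets '[{"translation": [0.8,0,0],"spin": 0,"jaw": 0.8},{"translation": [1.8,0,0],"spin": 0,"jaw": 0.8},{"translation": [3,0,0],"spin": 0,"jaw": 0.8},{"translation": [4.2,0,0],"spin": 0,"jaw": 0.8},{"translation": [5.5,0,0],"spin": 0,"jaw": 0.8}]'

```text
time: 7.75
tool_pos: [0.511, -0.0757, 0.0569]
tool_rot: [3.141, 0.002, 1.895]
contact_force: [1.2, -5.3, -3.1]
opening: 0.0735
grip_force: 2.7
```

Emit:
send_rows --targets '[{"translation": [1.5,0,0],"spin": 0,"jaw": 0.8},{"translation": [3,0,0],"spin": 0,"jaw": 0.8},{"translation": [4.2,0,0],"spin": 0,"jaw": 0.8},{"translation": [5.3,0,0],"spin": 0,"jaw": 0.8},{"translation": [5.3,0,0],"spin": 0,"jaw": 0.8}]'

```text
time: 8.25
tool_pos: [0.4935, -0.0245, 0.057]
tool_rot: [-3.141, 0.0, 1.896]
contact_force: [-1.2, -3.9, -1.4]
opening: 0.0737
grip_force: 1.6
```

```bash
cat > chk.py <<'E'
from h import *
import sys
o=np.array([.528,-.132,0]);y=np.array([-np.sin(.3225),np.cos(.3225),0]);X=np.array([y[1],-y[0],0])
w=monitor.observe();r=w["tool_pos"]-o;print("tcp x,y,z",r@X,r@y,r[2],w["contact_force"],w["grip_force"],w["opening"])
im=[]
for n,(u0,v0) in dict(scene=(170,170),top=(270,190)).items():
    p,d=read_camera(n);np.savez(n+sys.argv[1],p=p,d=d)
    im.append(cv2.resize(p[v0:v0+60,u0:u0+80,::-1],None,fx=4.9,fy=4.9,interpolation=cv2.INTER_CUBIC))
    P=pts(n,d)-o;a=P@X*1e3;b=P@y*1e3;z=P[...,2]*1e3
    q=(z>30)&(z<41)&(a>31)&(a<(40 if n=="top" else 43))&(b>120)&(b<180)
    print(n,[(int(u),int(v),*np.round([a[v,u],b[v,u],z[v,u]],1)) for v,u in np.argwhere(q)])
cv2.imwrite(f"pics/chk{sys.argv[1]}.png",np.hstack(im))
E
python3 chk.py 3
```

```text
tcp x,y,z 0.0013294171054622217 0.1129334039543429 0.05696461230052226 [-1.23637157 -3.90456841 -1.37477307] 1.5950598567724228 0.07366536343643731
scene [(217, 187, np.float64(32.4), np.float64(147.2), np.float64(34.4)), (218, 187, np.float64(35.9), np.float64(148.1), np.float64(36.5)), (219, 187, np.float64(36.1), np.float64(151.2), np.float64(34.4)), (218, 188, np.float64(35.9), np.float64(147.8), np.float64(32.8)), (219, 188, np.float64(39.3), np.float64(148.6), np.float64(34.9)), (220, 188, np.float64(40.7), np.float64(150.9), np.float64(34.3)), (222, 188, np.float64(42.9), np.float64(155.9), np.float64(32.6)), (219, 189, np.float64(41.6), np.float64(146.8), np.float64(34.0)), (220, 189, np.float64(41.5), np.float64(150.1), np.float64(31.6))]
top [(298, 216, np.float64(36.7), np.float64(147.6), np.float64(33.9)), (298, 217, np.float64(34.0), np.float64(148.6), np.float64(35.4)), (298, 218, np.float64(31.5), np.float64(149.2), np.float64(35.3))]
```

View pics/chk3.png

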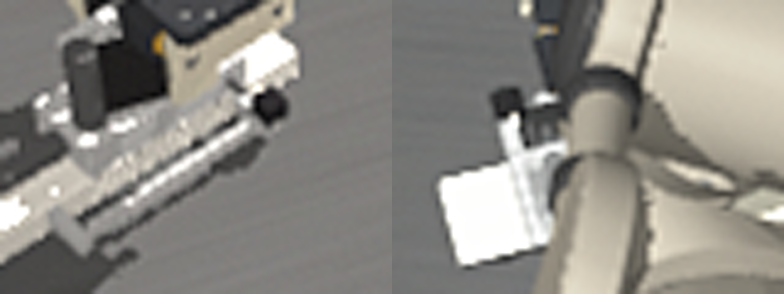

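The pointer is now at y ≈ 148.6 mm in both cameras and the tooth at ≈ 154.6 mm, so about 6 mm remain.

Emit:
send_rows --targets '[{"translation": [0.3,0,0],"spin": 0,"jaw": 0.8},{"translation": [0.6,0,0],"spin": 0,"jaw": 0.8},{"translation": [0.6,0,0],"spin": 0,"jaw": 0.8},{"translation": [0.6,0,0],"spin": 0,"jaw": 0.8},{"translation": [0.6,0,0],"spin": 0,"jaw": 0.8}]'

```text
time: 8.85
tool_pos: [0.4925, -0.0204, 0.0569]
tool_rot: [3.141, 0.0, 1.894]
contact_force: [-0.1, -4.9, 2.0]
opening: 0.0736
grip_force: 2.0
```

```bash
python3 chk.py 4
```

```text
tcp x,y,z 0.0017403722751330314 0.11707620376487864 0.056896310837479064 [-0.0614222  -4.87714943  2.02989163] 1.9737672060728073 0.07358639539157433
scene [(218, 186, np.float64(32.5), np.float64(150.7), np.float64(35.9)), (219, 186, np.float64(34.3), np.float64(152.7), np.float64(36.0)), (220, 186, np.float64(36.0), np.float64(154.8), np.float64(35.8)), (218, 187, np.float64(31.7), np.float64(151.0), np.float64(31.3)), (219, 187, np.float64(35.5), np.float64(151.6), np.float64(33.7)), (220, 187, np.float64(40.2), np.float64(151.5), np.float64(37.4)), (221, 187, np.float64(41.9), np.float64(153.6), np.float64(37.3)), (221, 188, np.float64(42.7), np.float64(152.8), np.float64(34.6))]
top [(296, 216, np.float64(38.2), np.float64(152.5), np.float64(32.5)), (296, 217, np.float64(35.1), np.float64(153.8), np.float64(36.9)), (297, 217, np.float64(34.2), np.float64(151.6), np.float64(38.9)), (296, 218, np.float64(33.3), np.float64(153.7), np.float64(30.9)), (297, 218, np.float64(31.8), np.float64(152.1), np.float64(37.8))]
```

View pics/chk4.png

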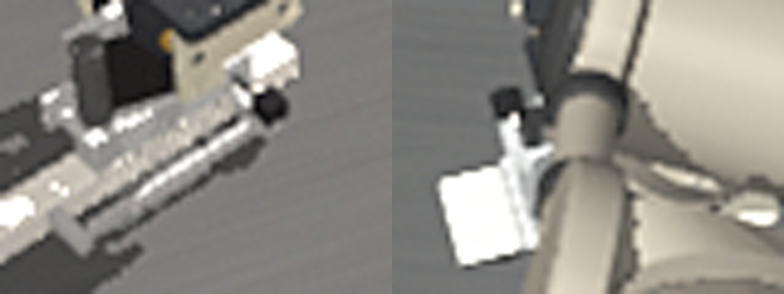

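The pointer is at about 152.6 mm, 2 mm short of the tooth. Nudge it 2 mm, hold, then close gently.

Emit:
send_rows --targets '[{"translation": [0.2,-0.1,0],"spin": 0,"jaw": 0.8},{"translation": [0.2,-0.1,0],"spin": 0,"jaw": 0.8},{"translation": [0.2,-0.1,0],"spin": 0,"jaw": 0.8},{"translation": [0.2,-0.1,0],"spin": 0,"jaw": 0.8},{"translation": [0.2,-0.1,0],"spin": 0,"jaw": 0.8}]' --force 20

```text
time: 9.45
tool_pos: [0.4919, -0.0186, 0.057]
tool_rot: [3.139, 0.001, 1.894]
contact_force: [4.3, -2.7, 0.2]
opening: 0.0738
grip_force: 2.2
```

Emit:
send_rows --targets '[{"translation": [0,0,0],"spin": 0,"jaw": 0.7},{"translation": [0,0,0],"spin": 0,"jaw": 0.6},{"translation": [0,0,0],"spin": 0,"jaw": 0.5},{"translation": [0,0,0],"spin": 0,"jaw": 0.4},{"translation": [0,0,0],"spin": 0,"jaw": 0.35}]' --force 20

```text
time: 9.95
tool_pos: [0.4909, -0.0184, 0.0568]
tool_rot: [3.141, 0.0, 1.894]
contact_force: [1.4, -3.0, 0.3]
opening: 0.0381
grip_force: 5.3
```

```bash
python3 chk.py 5
```

```text
tcp x,y,z 0.0008573135223057735 0.11947867614506318 0.05676687071820463 [ 1.41483259 -3.03805013  0.26153323] 5.277941042440943 0.03807697196072579
scene [(220, 186, np.float64(35.6), np.float64(155.1), np.float64(35.2)), (221, 186, np.float64(39.2), np.float64(155.8), np.float64(37.5)), (220, 187, np.float64(36.6), np.float64(154.1), np.float64(32.8)), (221, 187, np.float64(40.3), np.float64(154.8), np.float64(35.2)), (221, 188, np.float64(41.6), np.float64(153.5), np.float64(33.2))]
top [(295, 216, np.float64(38.4), np.float64(155.5), np.float64(36.1)), (295, 217, np.float64(36.0), np.float64(156.1), np.float64(35.1)), (296, 217, np.float64(35.7), np.float64(153.2), np.float64(32.3)), (296, 218, np.float64(32.8), np.float64(154.2), np.float64(34.9))]
```

The pointer is at about 154.7 mm, on the tooth. Close fully.

Emit:
send_rows --targets '[{"translation": [0,0,0],"spin": 0,"jaw": 0.3},{"translation": [0,0,0],"spin": 0,"jaw": 0.25},{"translation": [0,0,0],"spin": 0,"jaw": 0.2},{"translation": [0,0,0],"spin": 0,"jaw": 0.15},{"translation": [0,0,0],"spin": 0,"jaw": 0.1}]' --force 25

```text
time: 10.55
tool_pos: [0.492, -0.0184, 0.0568]
tool_rot: [3.139, 0.001, 1.894]
contact_force: [7.7, -1.1, -3.3]
opening: 0.0236
grip_force: 25.9
```

Emit:
send_rows --targets '[{"translation": [0,0,0],"spin": 0,"jaw": 0.1},{"translation": [0,0,0],"spin": 0,"jaw": 0.1},{"translation": [0,0,0],"spin": 0,"jaw": 0.1},{"translation": [0,0,0],"spin": 0,"jaw": 0.1},{"translation": [0,0,0],"spin": 0,"jaw": 0.1}]' --force 25

```text
time: 11.05
tool_pos: [0.4919, -0.0184, 0.0568]
tool_rot: [3.139, 0.001, 1.894]
contact_force: [5.6, -1.5, -2.5]
opening: 0.0233
grip_force: 25.9
```

```bash
python3 chk.py 6
```

```text
tcp x,y,z 0.0018183028793392897 0.11919261058252362 0.056797673110425426 [ 5.63222134 -1.49069792 -2.52963906] 25.894152224063873 0.02328468037047602
scene [(218, 185, np.float64(31.3), np.float64(151.8), np.float64(38.2)), (219, 185, np.float64(32.4), np.float64(154.3), np.float64(37.3)), (219, 186, np.float64(33.5), np.float64(153.3), np.float64(35.0)), (220, 186, np.float64(37.6), np.float64(153.7), np.float64(37.7)), (219, 187, np.float64(34.2), np.float64(152.5), np.float64(32.1)), (220, 187, np.float64(36.0), np.float64(154.6), np.float64(32.0)), (221, 187, np.float64(38.6), np.float64(156.0), np.float64(33.1)), (221, 188, np.float64(41.1), np.float64(153.9), np.float64(32.6))]
top [(295, 216, np.float64(38.2), np.float64(155.7), np.float64(37.3)), (295, 217, np.float64(35.8), np.float64(156.3), np.float64(36.8)), (296, 217, np.float64(35.2), np.float64(153.7), np.float64(36.1)), (296, 218, np.float64(32.6), np.float64(154.5), np.float64(37.2))]
```

View pics/chk6.png

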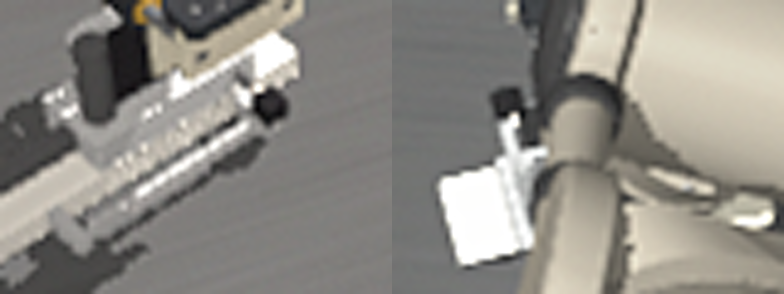

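The opening is 23.3 mm, which fits the closed 24 mm width of lever and grip. Grip force is 26 N, and the pointer is at about 154.5 mm against the tooth at 154.6 mm. The picture shows the lever flat against the grip and the pointer meeting the tooth at right crop (520,165). Hand in.

```bash
python3 -c "
from h import *
print(job.hand_in())"
```

```text
the job is handed in; nothing more can be done
None
```

I pressed the stop button fully and let it come back up, pulled the rest arm onto the index, squeezed the cam lever closed, and handed the job in still gripping at 26 N with the pointer within about 1 mm of the clip tip by camera; no verdict came back.

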